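Hold the matching heat sink against its thermal pad

ROBOT

A 6-joint arm with a two-finger parallel gripper is mounted at the origin on the work surface. World frame = base frame: x ahead of the robot, y to its left, z up, the work surface at z = 0. Lengths are in mm, angles in rad, forces in N, time in s.
With the tool pointing down it reaches from about 350 to 875 mm from the base axis. Payload 4.2 kg.
Tool frame: the origin (TCP) lies between the finger pads; the fingertips stand 11 mm ahead of it and the grasp point (between the pads) lies 8 mm behind it; z points along the fingers, y is the direction in which the jaws open and shut (so a half turn about z gives the same grasp; the last joint's range is limited). The gripper opens to 85 mm and grips with 20 to 120 N. Pads are 22 mm wide; open, the fingers measure 114 mm over their backs; the gripper's body (76 mm by 85 mm) begins 54 mm behind the grasp point. The pads swing forward as they close: fully open they stand 13 mm farther back than shut.
Start: joints at [-0.868, 0.385, 0.008, 0, -1.194, -0.259], TCP at [268.371, -564.426, 204.112] pointing down, gripper open.
Joint ranges: [-3.14, 3.14], [-1.21, 2.06], [-1.07, 1.41], [-3.16, 2.05], [-2.99, -0.16], [-3.1, 3.1]. Speed limits (rad/s): [2.79, 2.79, 3.14, 3.14, 3.14, 3.14].

INTERFACE

Orientations are given as a unit quaternion [x, y, z, w].
In Python, from bench import * gives the robot as it stands. The module is installed in compiled form; this text tells all that it offers.
- The arm moves only by the tool drive_tool, never from a script. Its argument "increments" is a list of rows, each a list of 3 entries, a list of its own where there are three numbers: the gripper command: -1 is shut, 1 is fully open, values between are in proportion, then the shift along the tool's x, y, z scaled (see below), then the turn about the tool's z scaled (see below). In form: [[hand, [tx, ty, tz], turn], ...]. A call has 1 to 20 rows; each row shifts and turns the commanded pose from where the row before left it, along the tool's axes as they then stand; what a row does not reach is not made up. The controller multiplies each number of a shift by 0.3 m and each number of a turn by 2 rad. A row lasts 1/8 s, in which the tool goes at most 62.5 mm and 10.7 degrees, less where a joint would pass 70% of its speed; a pose out of reach is approached as far as the arm can. A call with a number of a shift or a turn outside -1 to 1 is refused whole. A call with a gripper value outside its range is refused whole. The fingers move at their own pace and stop on an object; the grip force is fixed at half the most. Time passes only in rows, so rows that do not move let the fingers close. It gives the time, the measured TCP pose, the force and the opening at its end, in the units of the state.
- read_state(): the state, without advancing time (a new reading comes with each control period).
- get_image(name): name is "scene" or "top" or "wrist"; returns the picture (480x640x3 uint8, red, green, blue); there is no depth.
- calibration(name): a dict with "fovy" (degrees; the focal length in pixels is half the picture's height over the tangent of half this angle, whatever the lens; pixels are square), "cx", "cy" (the principal point, pixels), "R" (3x3) and "t" (3): a world point X has camera coordinates R X + t. Camera axes: x right, y down, z forward; pixel columns grow to the right and rows downward; lengths in mm; the calibration is good to about 2 mm. A picture is of the moment at which its call begins: read the wrist's pose just before it. calibration takes no time and is no camera call; for the wrist camera it gives the pose at the moment of the call.
- job_done(): hands the job in, once; it reports no verdict.
The state is a dict: "clock": time; "joints": joint angles; "joint_vel": joint speeds; "joint_efforts": joint torques, N m; "position": TCP position; "ee_rot": TCP orientation; "contact_force": force on the tool from outside, world axes, zero at the start; "wrist_torque": the same for the moment, N m; "gripper_width": finger opening in mm.
Only numpy, scipy, OpenCV 4.12 (cv2) and the standard library are available. Lean on these libraries where they do the work, as an engineer would, in place of code of your own. Each camera call takes 0.05 s, during which the arm holds its last target.

TASK

Be my third hand: take the heat sink whose length matches the pad on the board in the assembly fixture, stand it on that board and press its flat face squarely and centrally against the pink thermal pad with a steady push of about 10 N, never squashing the pad. Let it settle for two or three seconds, and finish while you are still holding it pressed there, so that I can drive the screws from behind: do not let go or back off. Leave the other heat sink and the other loose things on the bench where they are.

Things in the scene. Friction and masses are not known exactly. Their poses are not given: they have to be found in the camera images.
- nest (a point): Centre of the board's place in the assembly fixture: an aluminium plate 160 x 150 mm fixed to the bench, with a red-handled toggle clamp (65 mm high) on its far (+x) edge. Level with the underside of the board lying there, 20 mm over the bench; x points to the clamp. The board whose origin is here (chosen at random) is the one to work on; the other one waits.
- board_long: Green board for the long heat sink, 130 (x) x 120 x 2 mm, fixed; origin: centre of its underside. An aluminium wall 60 mm wide, 46 high stands at x = 0 to 6 mm, three transistors on its +x side, a pink pad on its -x side, where the bare smooth area (friction about 0.25) is the sink's seat; parts beyond are up to 36 mm high. It lies in the fixture or waits in the blue tray on its left (+y), 20 mm over the bench.
- pad_long: Pink springy thermal pad on the long board's wall: 54 mm wide (y), 38 high (z), 6 thick. Origin: centre of its free face, 6 mm in front (-x) of the wall, 22.5 mm over the board's top; axes as the board's, so it is pressed along +x. It gives 1 mm for every 4 N (10 N: 2.5 mm), at most 5 mm, and springs back.
- sink_long_mid (a point): Centre of the long heat sink: black aluminium, 58 mm long (y), 34 deep (x), 45 high (z), about 0.13 kg. It stands on the bench, z up, its flat base plate (8 mm) on its +x side, 8 upright fins on its -x side. This point is 22.5 mm over its underside and 17 mm behind the flat face. Its ends are flat: gripped there from above, across its length, the face stays free.
- sink_long_face (a point): Centre of the flat face of the long heat sink, the face that goes on the pad; x points out of the face.
- sink_long: The long heat sink as a whole (see its centre); origin at the centre of its underside, same axes.
- board_short: Green board for the short heat sink, 130 (x) x 120 x 2 mm, fixed; origin: centre of its underside. An aluminium wall 42 mm wide, 46 high stands at x = 0 to 6 mm, two transistors on its +x side, a pink pad on its -x side, where the bare smooth area (friction about 0.25) is the sink's seat; parts beyond are up to 36 mm high. It lies in the fixture or waits in the blue tray on its left (+y), 20 mm over the bench.
- pad_short: Pink springy thermal pad on the short board's wall: 36 mm wide (y), 38 high (z), 6 thick. Origin: centre of its free face, 6 mm in front (-x) of the wall, 22.5 mm over the board's top; axes as the board's, so it is pressed along +x. It gives 1 mm for every 4 N (10 N: 2.5 mm), at most 5 mm, and springs back.
- sink_short_mid (a point): Centre of the short heat sink: black aluminium, 40 mm long (y), 34 deep (x), 45 high (z), about 0.09 kg. It stands on the bench, z up, its flat base plate (8 mm) on its +x side, 6 upright fins on its -x side. This point is 22.5 mm over its underside and 17 mm behind the flat face. Its ends are flat: gripped there from above, across its length, the face stays free.
- sink_short_face (a point): Centre of the flat face of the short heat sink, the face that goes on the pad; x points out of the face.
- sink_short: The short heat sink as a whole (see its centre); origin at the centre of its underside, same axes.
- torque_driver: Loose torque screwdriver with blue handle lying on the bench, 195 mm long (x) and 28 mm thick; origin on the bench near its middle. To be left alone.
- cleaner: White cleaner bottle with red cap, 56 mm across, 130 mm high; origin at its foot. To be left alone.
- screw_dish: Open steel dish with screws, 75 x 75 x 22 mm; origin at its foot. To be left alone.
- transformer: Loose yellow transformer, 36 x 35 x 31 mm; origin at its foot. To be left alone.
- capacitor: Loose black capacitor standing on end, 25 mm across, 40 mm high; origin at its foot. To be left alone.
Not all that is in view belongs to the job. Leave any red or white look-alike of the sink_short alone.

How it is judged (in metres and radians):
On the way, in this order (a step that is already met when the one before it is completed fails the run):
1. the matching heat sink is lifted clear of the bench (((horizontal distance between board_long and nest below 0.03 m and height (world z) of sink_long_mid above 0.0525 m) or (horizontal distance between board_short and nest below 0.03 m and height (world z) of sink_short_mid above 0.0525 m))), for 0.1 s.
2. the matching heat sink is pressed flat and central on the pad of the board in the fixture with 5 to 15 N, steadily for 1.5 s (((horizontal distance between board_long and nest below 0.03 m and contact force between pad_long and sink_long between 5 and 15 N and distance between sink_long_face and pad_long below 0.009 m and y of sink_long_mid in the frame of board_long between -0.0045 and 0.0045 m and z of sink_long_mid in the frame of board_long below 0.0285 m and angle between the x axis of sink_long_mid and the x axis of board_long, either way round below 0.06 rad and angle between sink_long_mid's own z axis and vertical below 0.06 rad and linear speed of sink_long below 0.01 m/s and contact force between the fingers and sink_long above 1 N) or (horizontal distance between board_short and nest below 0.03 m and contact force between pad_short and sink_short between 5 and 15 N and distance between sink_short_face and pad_short below 0.009 m and y of sink_short_mid in the frame of board_short between -0.0045 and 0.0045 m and z of sink_short_mid in the frame of board_short below 0.0285 m and angle between the x axis of sink_short_mid and the x axis of board_short, either way round below 0.06 rad and angle between sink_short_mid's own z axis and vertical below 0.06 rad and linear speed of sink_short below 0.01 m/s and contact force between the fingers and sink_short above 1 N))), for 1.5 s.
At the end, for the whole second after the job is handed in: The heat sink that matches the board in the fixture stands on it (within 4 mm), upright and square to the pad (0.06 rad), flat face on the pad, centred within 4.5 mm, at rest, pressed on the pad with 5 to 15 N by fingers that still hold or push it (((horizontal distance between board_long and nest below 0.03 m and contact force between pad_long and sink_long between 5 and 15 N and distance between sink_long_face and pad_long below 0.009 m and y of sink_long_mid in the frame of board_long between -0.0045 and 0.0045 m and z of sink_long_mid in the frame of board_long below 0.0285 m and angle between the x axis of sink_long_mid and the x axis of board_long, either way round below 0.06 rad and angle between sink_long_mid's own z axis and vertical below 0.06 rad and linear speed of sink_long below 0.01 m/s and contact force between the fingers and sink_long above 1 N) or (horizontal distance between board_short and nest below 0.03 m and contact force between pad_short and sink_short between 5 and 15 N and distance between sink_short_face and pad_short below 0.009 m and y of sink_short_mid in the frame of board_short between -0.0045 and 0.0045 m and z of sink_short_mid in the frame of board_short below 0.0285 m and angle between the x axis of sink_short_mid and the x axis of board_short, either way round below 0.06 rad and angle between sink_short_mid's own z axis and vertical below 0.06 rad and linear speed of sink_short below 0.01 m/s and contact force between the fingers and sink_short above 1 N))); the arm keeps its last pose, push and grip.
It fails at once if the pad is squashed (pushed with more than 22 N) (contact force between any of pad_long, pad_short and anything else above 22 N).
It fails at once if the heat sink that does not match is moved ((horizontal distance between board_long and nest below 0.03 m and distance of sink_short_mid from where it was at the start of the episode above 0.02 m) or (horizontal distance between board_short and nest below 0.03 m and distance of sink_long_mid from where it was at the start of the episode above 0.02 m)).
It fails at once if another thing on the bench is knocked or moved (distance of any of torque_driver, cleaner, screw_dish, transformer, capacitor from where it was at the start of the episode above 0.025 m).
It also fails if it takes over 48 s, if anything falls off the work surface, if the arm or the gripper's body presses on something with over 40 N, if the wrist force passes 120 N, or if a joint passes its speed limit or range.

## Working session

There is one attempt and no reset: what is moved stays moved. The work goes in short steps, Python scripts to look and compute and a tool call to move; the robot and the scene stay as the last step left them, time stands still between calls to the robot, and variables do not carry over. Pictures are saved under pics/ and viewed, and the job is handed in when it is done.

Besides the shell and the picture viewer there is one more tool, called after ">>>" by a JSON object that holds its "name" and its "arguments". drive_tool: Moves the arm, as the interface text tells. Shifts and turns lie within -1 to 1; 1 stands for 0.3 m of shift or 2 rad of turn. Its arguments: {"type":"object","properties":{"increments":{"type":"array"}},"required":["increments"]}

```bash
mkdir -p pics
cat > h.py <<'E'
from bench import *
import numpy as np, cv2
def save(n,im): cv2.imwrite('pics/'+n+'.png',im[:,:,::-1])
def load(n): return cv2.imread('pics/'+n+'.png')
def ray(c,u,v):
    f=240/np.tan(np.radians(c['fovy'])/2); R=np.array(c['R']);t=np.array(c['t'])
    d=R.T@np.array([(u-c['cx'])/f,(v-c['cy'])/f,1]); o=-R.T@t
    return o,d
def onz(c,u,v,z):
    o,d=ray(c,u,v); return o+d*(z-o[2])/d[2]
def proj(c,X):
    f=240/np.tan(np.radians(c['fovy'])/2); p=np.array(c['R'])@np.array(X)+np.array(c['t'])
    return np.array([c['cx']+f*p[0]/p[2],c['cy']+f*p[1]/p[2]])
E
python3 - <<'E'
from h import *
import pickle
print(read_state())
C={}
for n in ['scene','top','wrist']:
    C[n]=calibration(n); save(n+'0',get_image(n)); print(n,C[n])
pickle.dump(C,open('c0.pkl','wb'))
E
```

```text
{'clock': 0.0, 'joints': array([-8.68419056e-01,  3.85580779e-01,  6.60587279e-03, -4.85165967e-04,
       -1.19399904e+00, -2.58619964e-01]), 'joint_vel': array([-0.00055065, -0.00020468,  0.0006127 ,  0.00075747, -0.00080904,
       -0.00021727]), 'joint_efforts': array([ 2.54318647e-04, -3.92286479e+01,  1.88405585e+01,  4.18625370e+00,
       -4.61152667e-03,  8.62172158e-06]), 'position': array([ 268.07628577, -563.86857624,  203.00127558]), 'ee_rot': array([-2.19975164e-01,  9.75504839e-01,  1.06973275e-03, -3.03333525e-04]), 'contact_force': array([ 0.39515837,  0.28650627, -0.85697233]), 'wrist_torque': array([ 0.00466325,  0.0591808 , -0.0095522 ]), 'gripper_width': 85.36106599426822}
scene {'fovy': 42.780673410074954, 'cx': 321.2714274769934, 'cy': 241.05172657695522, 'R': array([[ 0.29693534,  0.95487753, -0.00618986],
       [ 0.53262088, -0.1710007 , -0.82889913],
       [-0.79255562,  0.2428326 , -0.55936386]]), 't': array([-103.42303505, -270.35919946, 1718.02337457])}
top {'fovy': 50.23109688450008, 'cx': 327.71888899626504, 'cy': 233.61357828376129, 'R': array([[-0.00607318, -0.99991284,  0.01172314],
       [-0.98422824,  0.00390437, -0.17686021],
       [ 0.17679902, -0.01261235, -0.98416616]]), 't': array([ -63.0633971 ,  570.27565813, 1188.84250078])}
wrist {'fovy': 64.2090899410221, 'cx': 316.0718833689421, 'cy': 245.8319005703605, 'R': array([[-0.42796149,  0.90379122,  0.00322395],
       [ 0.87051855,  0.41124198,  0.27032846],
       [ 0.24299466,  0.11849668, -0.96276276]]), 't': array([623.98176885, -36.50290897, 380.30716956])}
```

View pics/top0.png

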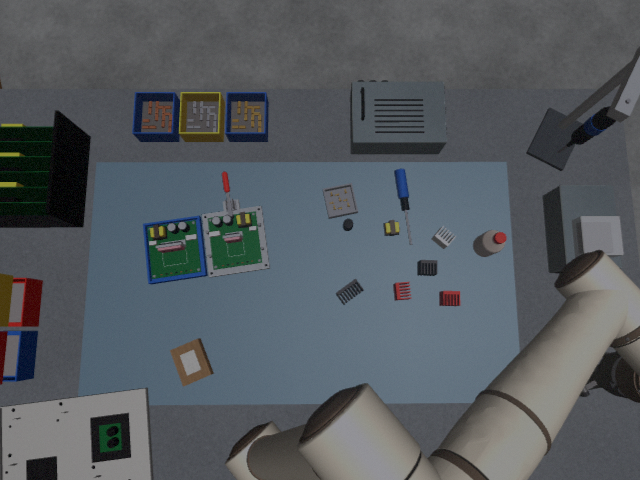

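View pics/scene0.png

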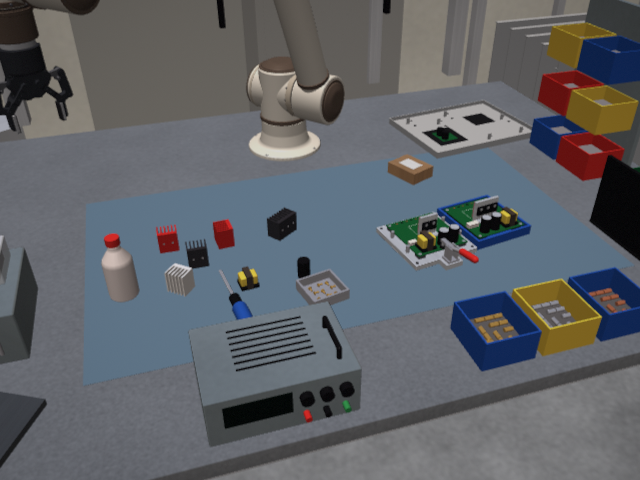

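View pics/wrist0.png

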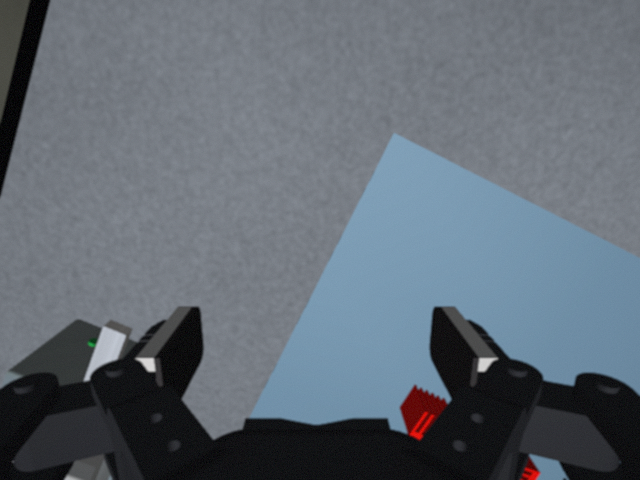

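Run:
```python
from h import *
a=load('top0')
cv2.imwrite('pics/topA.png',cv2.resize(a[165:295,135:280],None,fx=5,fy=4.5,interpolation=cv2.INTER_CUBIC)[:600,:800])
cv2.imwrite('pics/topB.png',cv2.resize(a[215:315,325:475],None,fx=5.3,fy=5.3,interpolation=cv2.INTER_CUBIC)[:600,:800])
import pickle;C=pickle.load(open('c0.pkl','rb'))
c=C['top']
for n,u,v,z in [('dark short?',428,267,45),('dark long',350,292,45),('fix c',235,240,22)]:
    print(n,onz(c,u,v,z))
```

```text
dark short? [ 488.29933771 -307.37852915   45.        ]
dark long [ 429.2753944  -118.33121925   45.        ]
fix c [560.08467361 162.7434802   22.        ]
```

View pics/topA.png

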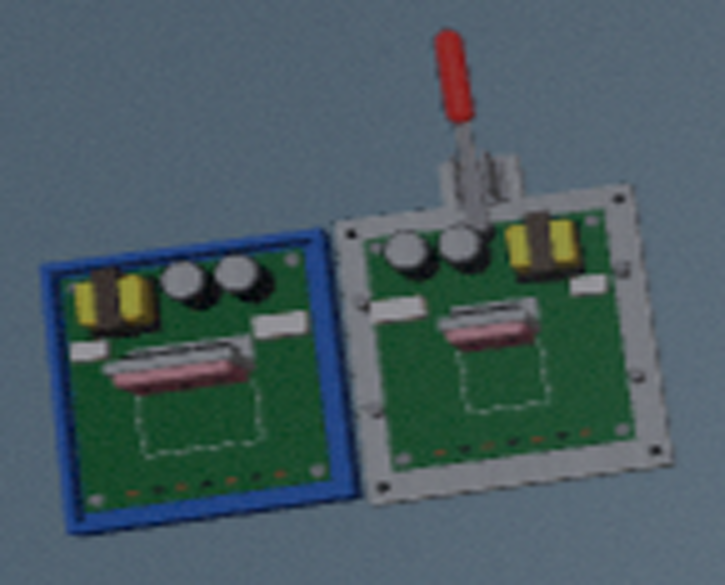

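View pics/topB.png

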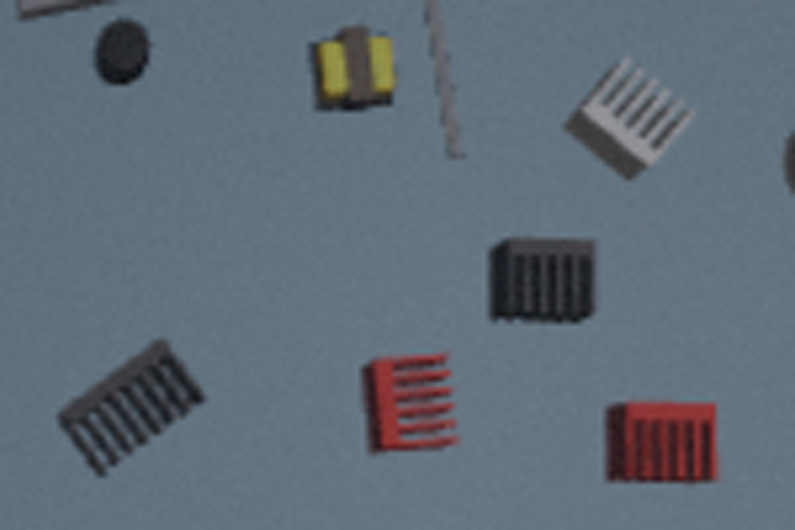

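Fixture board (crop B/A: wall at about px (233,238), narrow, two-transistor) is the short one; the tray board at (170,245) has the wider wall. Candidates for the short sink: black 6‑fin (428,267), white (444,237), red (402,291), red (450,298), and black long 8‑fin (350,292). The black one at (428,267) fits (black, ~40 mm long, face towards +x). The enlarged crop confirms it.

Run:
```python
from h import *
import pickle;C=pickle.load(open('c0.pkl','rb'))
from scipy.spatial.transform import Rotation as Ro
c=C['wrist'];s=read_state();R=Ro.from_quat(s['ee_rot']).as_matrix()
o=-np.array(c['R']).T@c['t']
print('tool R',R.round(3)); print('cam in tool',R.T@(o-s['position']),'cam z axis in tool',R.T@np.array(c['R'])[2], 'cam x',R.T@np.array(c['R'])[0])
a=load('top0');g=cv2.cvtColor(a,cv2.COLOR_BGR2GRAY)
t=C['top']
m=((a.max(2)<75)).astype(np.uint8)
m[:215]=0;m[320:]=0;m[:,:330]=0;m[:,480:]=0
m=cv2.morphologyEx(m,cv2.MORPH_CLOSE,np.ones((3,3),np.uint8))
n,l,st,ce=cv2.connectedComponentsWithStats(m)
for i in range(1,n):
    if st[i][4]>30:
        cs,_=cv2.findContours((l==i).astype(np.uint8),0,1)
        r=cv2.minAreaRect(cs[0]); print(st[i],ce[i].round(1),r, onz(t,*ce[i],35).round(0))
```

```text
tool R [[-0.903 -0.429 -0.001]
 [-0.429  0.903  0.001]
 [ 0.     0.002 -1.   ]]
cam in tool [  68.66907261   -0.28952456 -170.74315259] cam z axis in tool [-0.27044149  0.00108718  0.9627358 ] cam x [-0.00139933  0.99999786 -0.00152234]
[343 219  10  12  98] [347.5 224.5] ((347.5, 224.5), (11.0, 9.0), 90.0) [ 595. -115.   35.]
[384 223  15  13  52] [389.3 232.2] ((391.0, 229.0), (14.0, 12.0), 0.0) [ 576. -218.   35.]
[432 236  15  13  62] [438.5 242. ] ((438.80487060546875, 242.24392700195312), (15.929723739624023, 3.7481703758239746), 38.65980529785156) [ 551. -338.   35.]
[473 236   7  19  93] [476.8 245.2] ((476.0, 245.0), (18.0, 6.0), 90.0) [ 543. -432.   35.]
[418 260  19  16 278] [427.  267.7] ((427.0, 267.5), (15.0, 18.0), 90.0) [ 488. -307.   35.]
[336 280  27  25 323] [349.1 291.3] ((349.2799987792969, 291.5400390625), (13.600000381469727, 24.60000228881836), 53.13010025024414) [ 431. -117.   35.]
[393 284   4  16  32] [394.8 291.8] ((394.6923828125, 291.5384826660156), (15.13223648071289, 1.9845556020736694), 82.87498474121094) [ 430. -227.   35.]
[439 291  20  15 220] [448.5 299.6] ((448.5, 298.0), (14.0, 19.0), 90.0) [ 410. -356.   35.]
```

>>> {"name": "drive_tool", "arguments": {"increments": [[1,[0,0,0],0.074],[1,[0,0,0],0.074],[1,[0,0,0],0.074],[1,[-0.112,0.143,0],0],[1,[-0.112,0.143,0],0],[1,[-0.112,0.143,0],0],[1,[-0.112,0.143,0],0],[1,[-0.112,0.143,0],0],[1,[-0.112,0.143,0],0],[1,[0,0,0],0],[1,[0,0,0],0]]}}

```text
clock: 1.52
position: [469.8, -306.9, 203.8]
ee_rot: [-0.0, 1.0, 0.0, -0.0]
contact_force: [-0.3, -0.1, -0.5]
gripper_width: 85.2
```

```bash
cat >> h.py <<'E'
def snap(n):
    import pickle
    s=read_state();c=calibration('wrist');im=get_image('wrist');save(n,im);pickle.dump((s,c),open(n+'.pkl','wb'))
    from scipy.spatial.transform import Rotation as Ro
    R=Ro.from_quat(s['ee_rot']).as_matrix()
    print(s['clock'],s['position'].round(1),'toolx',R[:,0].round(4),'toolz',R[:,2].round(4),'F',s['contact_force'].round(2),'w',round(s['gripper_width'],1))
    return s,c,im
E
python3 -c "
from h import *
snap('w1')"
```

```text
1.525 [ 469.8 -306.9  203.8] toolx [-1.e+00 -4.e-04  8.e-04] toolz [-8.e-04  2.e-04 -1.e+00] F [-0.27 -0.11 -0.51] w 85.2
```

View pics/w1.png

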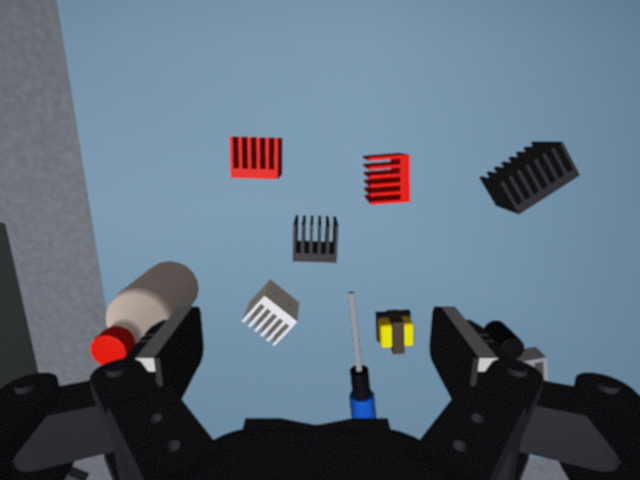

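Run:
```python
from h import *
import pickle
s,c=pickle.load(open('w1.pkl','rb'))
a=load('w1')
cv2.imwrite('pics/w1c.png',cv2.resize(a[200:280,270:360],None,fx=7,fy=7,interpolation=cv2.INTER_CUBIC))
m=(a.max(2)<105).astype(np.uint8)[200:280,270:360]
n,l,st,ce=cv2.connectedComponentsWithStats(m)
i=1+st[1:,4].argmax();mm=(l==i).astype(np.uint8)
cs,_=cv2.findContours(mm,0,1)
print(st[i]+[270,200,0,0,0],cv2.minAreaRect(cs[0]))
# bottom edge per column, left/right per row
ys,xs=np.nonzero(mm)
b=[(x,ys[xs==x].max()) for x in range(xs.min()+4,xs.max()-3)]
p=np.polyfit(*np.array(b).T,1);print('bottom slope',p, )
for r in range(ys.max()-14,ys.max()+1,2): print(r+200,xs[ys==r].min()+270,xs[ys==r].max()+270)
```

```text
[ 293  216   45   46 1317] ((45.05821990966797, 38.42808532714844), (43.37766647338867, 45.11722183227539), 2.12109637260437)
bottom slope [4.05405405e-02 5.86891892e+01]
247 294 336
249 293 336
251 293 336
253 293 336
255 293 335
257 293 335
259 293 335
261 315 335
```

View pics/w1c.png

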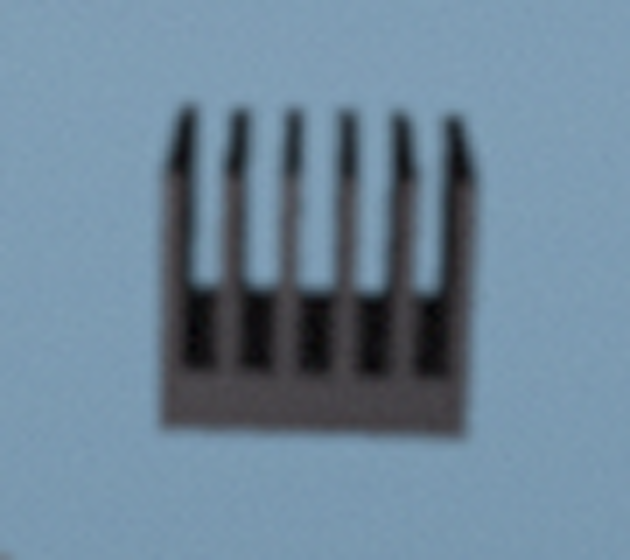

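Run:
```python
from h import *
import pickle
s,c=pickle.load(open('w1.pkl','rb'))
P=[onz(c,270-.43+u/7,200-.43+v/7,45)[:2] for u,v in [(161,429),(465,436),(474,180),(167,172)]]
P=np.array(P);print(P.round(1),'mid',P.mean(0).round(1))
print('len',np.linalg.norm(P[1]-P[0]),np.linalg.norm(P[2]-P[3]),'depth',np.linalg.norm(P[0]-P[3]),np.linalg.norm(P[1]-P[2]))
for d in (P[1]-P[0],P[2]-P[3]): print('yaw of length vs +y (ccw)',np.degrees(np.arctan2(-d[0],d[1])))
for d in (P[0]-P[3],P[1]-P[2]): print('yaw x',np.degrees(np.arctan2(d[1],d[0])))
t=pickle.load(open('c0.pkl','rb'))['top']
print('reproj top',proj(t,[*P.mean(0),45]))
```

```text
[[ 507.7 -328.2]
 [ 508.7 -288.9]
 [ 474.8 -288.2]
 [ 473.7 -326.9]] mid [ 491.2 -308. ]
len 39.32566315878094 38.67018015628421 depth 33.98108746634724 33.88925338128071
yaw of length vs +y (ccw) -1.4736579871198572
yaw of length vs +y (ccw) -1.6054347867159182
yaw x -2.279495919833979
yaw x -1.1732686673499229
reproj top [428.22531118 265.7896593 ]
```

>>> {"name": "drive_tool", "arguments": {"increments": [[1,[-0.071,-0.004,0],0.014],[1,[0,0,0.125],0],[1,[0,0,0.125],0],[1,[0,0,0.125],0],[1,[0,0,0.1],0],[1,[0,0,0.08],0],[1,[0,0,0.04],0],[1,[0,0,0],0],[1,[0,0,0],0]]}}

```text
clock: 2.7
position: [492.0, -308.9, 26.7]
ee_rot: [0.014, 1.0, -0.0, 0.001]
contact_force: [0.4, -0.1, 0.3]
gripper_width: 85.3
```

```bash
python3 -c "
from h import *
snap('w2')"
```

```text
2.7 [ 492.  -308.9   26.7] toolx [-0.9996  0.0285 -0.0019] toolz [ 1.9e-03 -8.0e-04 -1.0e+00] F [ 0.44 -0.11  0.29] w 85.3
```

View pics/w2.png

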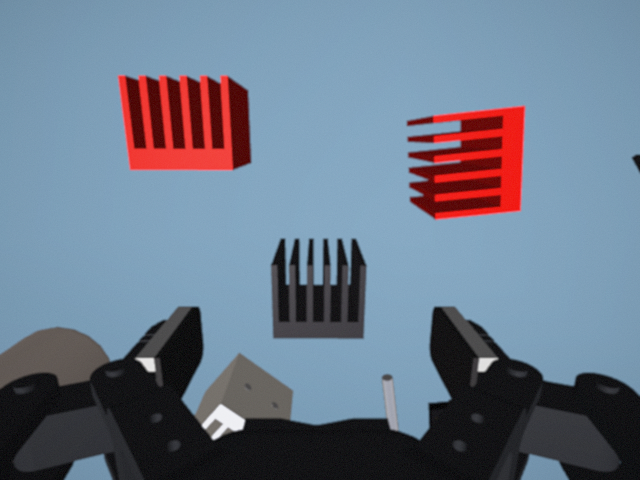

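Run:
```python
from h import *
import pickle
s,c=pickle.load(open('w2.pkl','rb'))
P=np.array([onz(c,u,v,45)[:2] for u,v in [(274,338),(364.5,338),(365,265),(273.5,265)]])
print(P.round(1),P.mean(0))
```

```text
[[ 508.2 -328.4]
 [ 509.4 -288.2]
 [ 475.2 -288.2]
 [ 474.  -326.6]] [ 491.67331183 -307.84673533]
```

>>> {"name": "drive_tool", "arguments": {"increments": [[1,[0,0.003,0.027],0],[1,[0,0,0],0],[-1,[0,0,0],0],[-1,[0,0,0],0],[-1,[0,0,0],0],[-1,[0,0,0],0],[-1,[0,0,0],0],[-1,[0,0,0],0]]}}

```text
clock: 3.75
position: [491.8, -307.5, 17.9]
ee_rot: [0.014, 1.0, -0.0, 0.0]
contact_force: [0.4, 0.3, 3.3]
gripper_width: 0.1
```

```bash
python3 -c "
from h import *
snap('w3')"
```

```text
3.75 [ 491.8 -307.5   17.9] toolx [-0.9996  0.028  -0.001 ] toolz [ 1.e-03 -5.e-04 -1.e+00] F [0.38 0.34 3.31] w 0.1
```

View pics/w3.png

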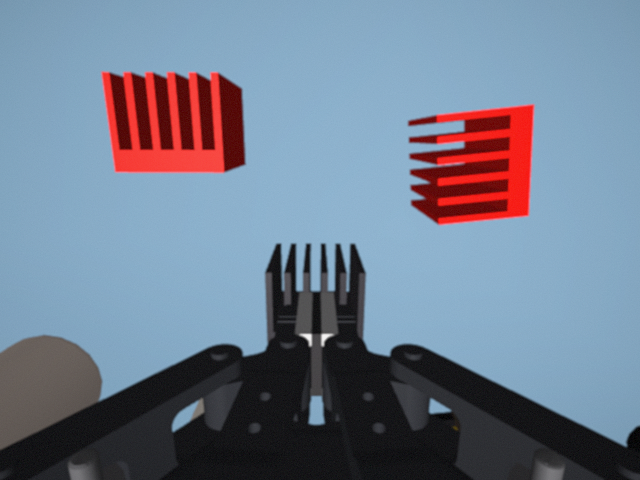

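Run:
```python
from h import *
a=load('w3');cv2.imwrite('pics/w3c.png',cv2.resize(a[230:410,220:420],None,fx=4,fy=3.3,interpolation=cv2.INTER_CUBIC))
im=get_image('scene');save('s3',im);b=load('s3')
cv2.imwrite('pics/s3c.png',cv2.resize(b[170:320,90:290],None,fx=4,fy=4,interpolation=cv2.INTER_CUBIC))
```

```text
(no output)
```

View pics/w3c.png

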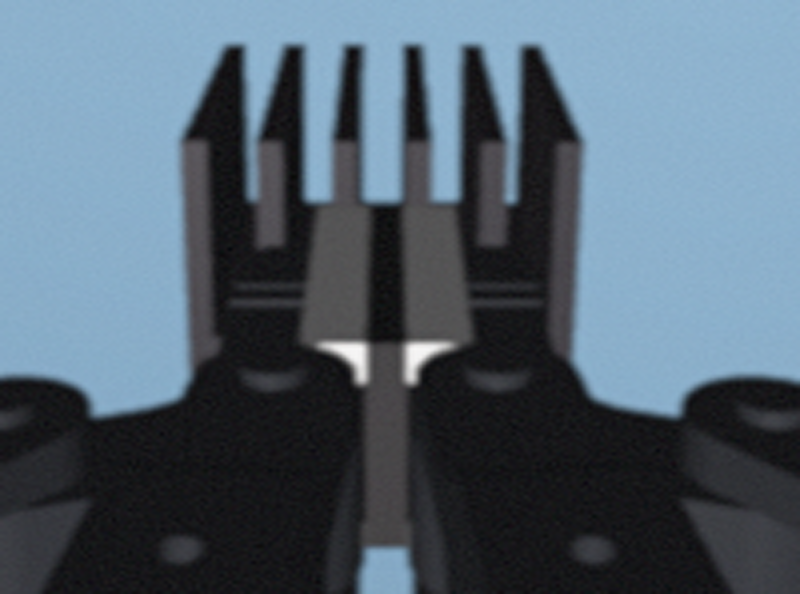

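View pics/s3c.png

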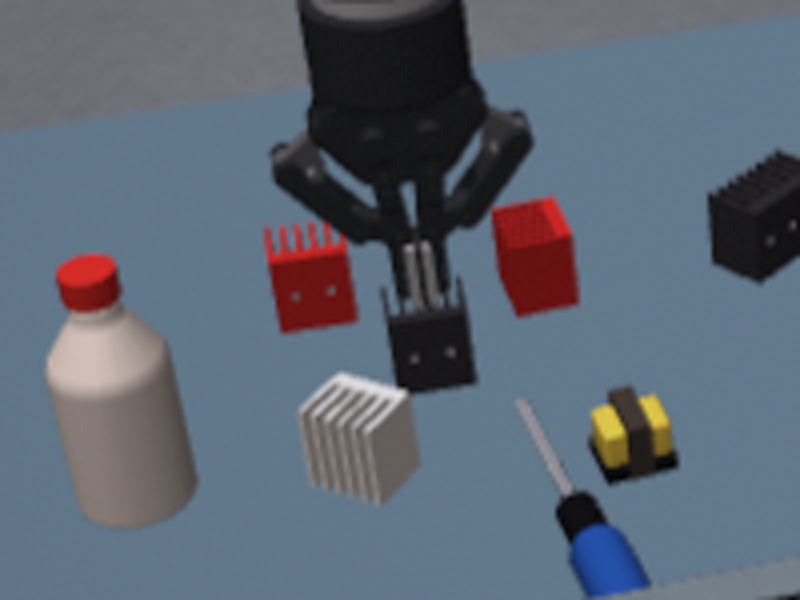

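Run:
```python
from h import *
import pickle
s,c=pickle.load(open('w3.pkl','rb'));t=pickle.load(open('c0.pkl','rb'))['scene']
def ony(c,u,v,y):
    o,d=ray(c,u,v);return o+d*(y-o[1])/d[1]
o1,d1=ray(t,90+421/4,170+308/4); 
for nm,(u,v) in dict(tip=(316,292),top=(316,333)).items():
    o2,d2=ray(c,u,v)
    A=np.array([d1,-d2]).T;k=np.linalg.lstsq(A,o2-o1,rcond=None)[0];print(nm,o1+k[0]*d1,o2+k[1]*d2)
    for X in (480,491,503): print((o2+d2*(X-o2[0])/d2[0]).round(1))
for X in [(508,-307.5,45),(491,-307.5,45),(491,-307.5,18),(480,-307.5,7),(491,-307.5,55)]: print(X,'scene',proj(t,X),'crop',(proj(t,X)-[90,170])*4,'wrist',proj(c,X))
```

```text
tip [ 486.64480939 -309.27258033   35.84653524] [ 486.71783742 -307.72990023   35.8590984 ]
[ 480.  -307.5   52. ]
[ 491.  -307.8   25.6]
[ 503.  -308.2   -3.3]
top [ 500.9750226  -310.02881939   45.40844096] [ 501.0614393  -308.15908071   45.42680547]
[ 480.  -307.6   84.2]
[ 491.  -307.9   63.9]
[ 503.  -308.2   41.9]
(508, -307.5, 45) scene [197.02999783 248.86180647] crop [428.1199913  315.44722588] wrist [318.04563005 347.27752423]
(491, -307.5, 45) scene [195.87547594 244.26221605] crop [423.50190375 297.04886421] wrist [316.88424221 310.3318147 ]
(491, -307.5, 18) scene [197.4799857  255.24505331] crop [429.9199428  340.98021323] wrist [316.71866013 285.8535271 ]
(480, -307.5, 7) scene [197.38573785 256.66346526] crop [429.54295141 346.65386104] wrist [316.02354307 256.99534026]
(491, -307.5, 55) scene [195.27116017 240.12568668] crop [421.08464067 280.50274674] wrist [316.96041777 321.59298198]
```

The fingers shut to 0 over the sink, and the sink looks undisturbed (wrist view, outer fins at columns 266–365). The pad tips seem higher than the stated geometry, so I'll raise the arm and triangulate the tips before trying again.

>>> {"name": "drive_tool", "arguments": {"increments": [[-1,[0,0,-0.1],0],[-1,[0,0,-0.1],0],[-1,[0,0,0],0],[-1,[0,0,0],0]]}}

```text
clock: 4.35
position: [490.4, -307.0, 76.6]
ee_rot: [0.014, 1.0, 0.001, -0.001]
contact_force: [0.3, 0.4, -0.7]
gripper_width: -0.3
```

Run:
```python
from h import *
s,c,a=snap('w4')
a=load('w4');cv2.imwrite('pics/w4c.png',cv2.resize(a[200:410,200:440],None,fx=3.3,fy=2.85,interpolation=cv2.INTER_CUBIC))
im=get_image('scene');save('s4',im);b=load('s4')
cv2.imwrite('pics/s4c.png',cv2.resize(b[140:290,130:280],None,fx=4,fy=4,interpolation=cv2.INTER_CUBIC))
```

```text
4.35 [ 490.4 -307.    76.6] toolx [-0.9996  0.0288  0.0017] toolz [-0.0016  0.0011 -1.    ] F [ 0.28  0.41 -0.67] w -0.3
```

View pics/w4c.png

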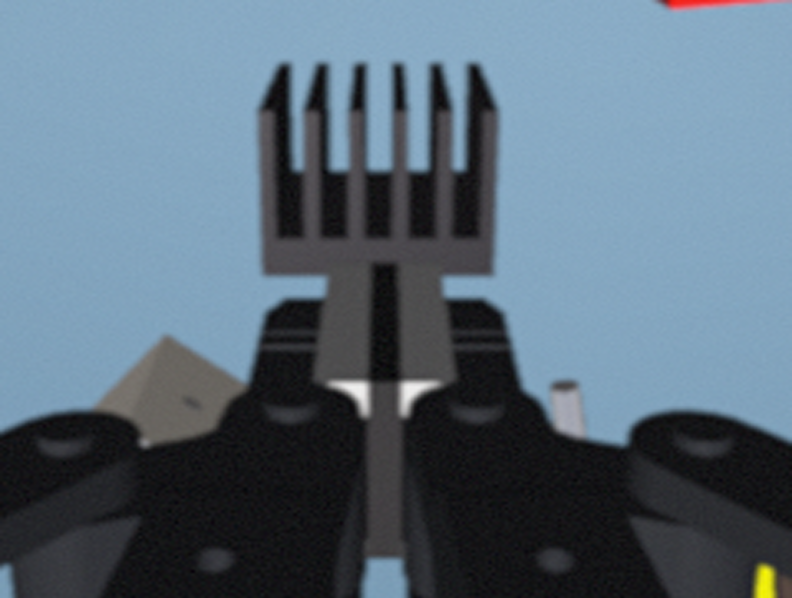

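View pics/s4c.png

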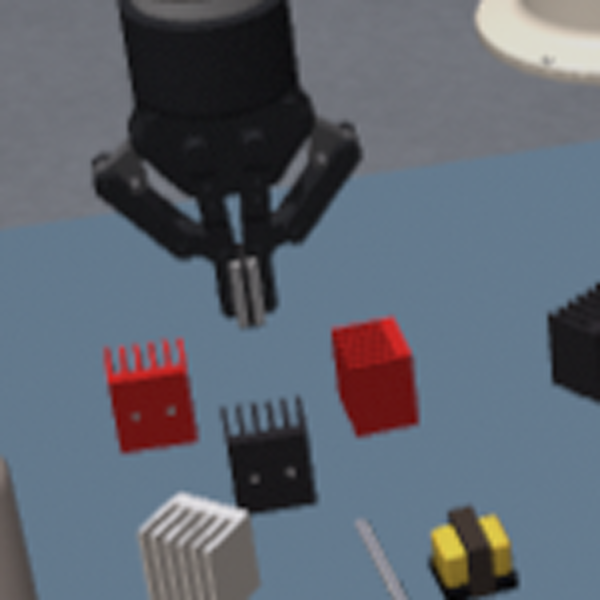

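Run:
```python
from h import *
import pickle
s,c=pickle.load(open('w4.pkl','rb'));t=pickle.load(open('c0.pkl','rb'))['scene']
o1,d1=ray(t,130+251/4,140+327/4);o2,d2=ray(c,316.7,292.3)
for X in (470,480,490,500,510): print(X,'scene',(o1+d1*(X-o1[0])/d1[0]).round(1),'wrist',(o2+d2*(X-o2[0])/d2[0]).round(1))
for z in (50,60,70,80,90,100,110): print(z,(o1+d1*(z-o1[2])/d1[2]).round(1))
```

```text
470 scene [ 470.  -306.    85.5] wrist [ 470.  -306.5  132.2]
480 scene [ 480.  -306.6   91.6] wrist [ 480.  -306.7  108. ]
490 scene [ 490.  -307.1   97.7] wrist [ 490.  -306.9   83.9]
500 scene [ 500.  -307.7  103.8] wrist [ 500.  -307.1   59.7]
510 scene [ 510.  -308.2  109.9] wrist [ 510.  -307.3   35.5]
50 [ 411.9 -302.8   50. ]
60 [ 428.3 -303.7   60. ]
70 [ 444.7 -304.6   70. ]
80 [ 461.  -305.5   80. ]
90 [ 477.4 -306.4   90. ]
100 [ 493.8 -307.3  100. ]
110 [ 510.2 -308.2  110. ]
```

Run:
```python
from h import *
import pickle
s,c=pickle.load(open('w4.pkl','rb'))
P=np.array([onz(c,200+u/3.3-.35,200+v/2.85-.35,45)[:2] for u,v in [(262,274),(494,274),(498,108),(260,108)]])
print(P.round(1),P.mean(0),np.linalg.norm(P[1]-P[0]))
```

```text
[[ 507.6 -328.8]
 [ 508.8 -288.7]
 [ 474.5 -287.8]
 [ 473.3 -327.2]] [ 491.05223511 -308.12867998] 40.09849745633144
```

The sink is unmoved at (491,-308). The triangulated fingertips are about 28 mm above the reported TCP rather than 11 mm below, so I'll aim for a TCP reading of about -22.

>>> {"name": "drive_tool", "arguments": {"increments": [[1,[0,0,0],0],[1,[0,0,0],0],[1,[0,0,0],0],[1,[0,0,0],0],[1,[0,-0.003,0.1],0],[1,[0,0,0.1],0],[1,[0,0,0.05],0],[1,[0,0,0.05],0],[1,[0,0,0.025],0],[1,[0,0,0],0]]}}

```text
clock: 5.7
position: [491.3, -308.3, -20.2]
ee_rot: [0.014, 1.0, 0.0, -0.0]
contact_force: [-0.0, 0.7, 0.6]
gripper_width: 85.3
```

Run:
```python
from h import *
s,c,a=snap('w5')
im=get_image('scene');save('s5',im);b=load('s5')
cv2.imwrite('pics/s5c.png',cv2.resize(b[170:320,110:260],None,fx=4,fy=4,interpolation=cv2.INTER_CUBIC))
```

```text
5.7 [ 491.3 -308.3  -20.2] toolx [-9.996e-01  2.820e-02  4.000e-04] toolz [-4.e-04  1.e-04 -1.e+00] F [-0.02  0.68  0.6 ] w 85.3
```

View pics/w5.png

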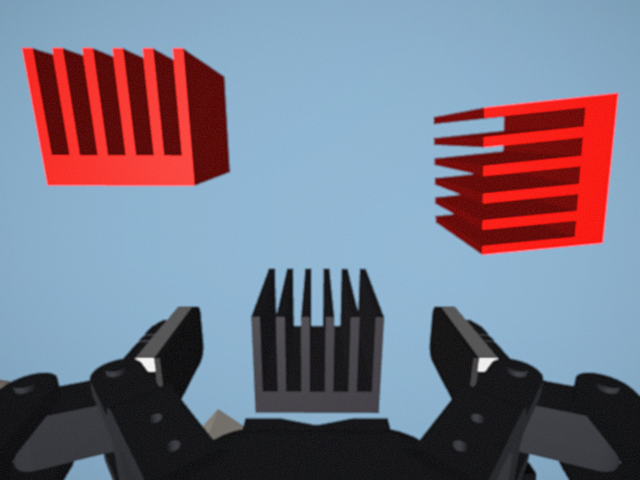

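View pics/s5c.png

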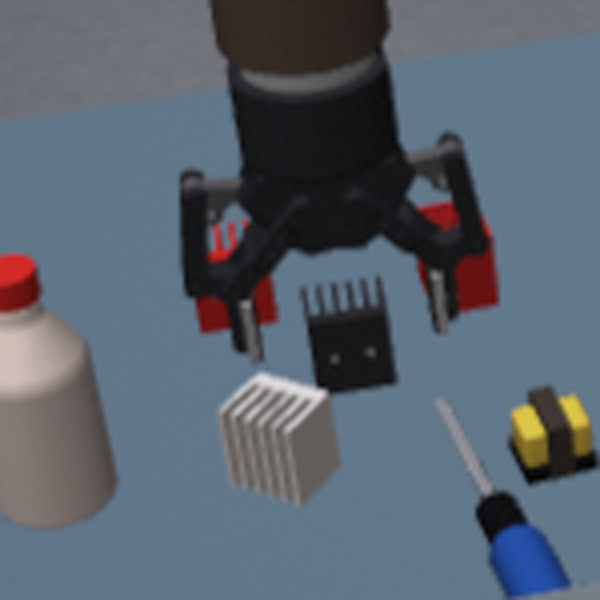

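>>> {"name": "drive_tool", "arguments": {"increments": [[-1,[0,0,0],0],[-1,[0,0,0],0],[-1,[0,0,0],0],[-1,[0,0,0],0],[-1,[0,0,0],0],[-1,[0,0,0],0]]}}

```text
clock: 6.55
position: [491.7, -308.4, -19.5]
ee_rot: [0.014, 1.0, -0.0, 0.0]
contact_force: [0.1, 0.3, 5.1]
gripper_width: 39.2
```

Run:
```python
from h import *
s,c,a=snap('w6')
im=get_image('scene');save('s6',im);b=load('s6')
cv2.imwrite('pics/s6c.png',cv2.resize(b[170:320,110:260],None,fx=4,fy=4,interpolation=cv2.INTER_CUBIC))
```

```text
6.55 [ 491.7 -308.4  -19.5] toolx [-9.996e-01  2.800e-02 -8.000e-04] toolz [ 8.e-04 -4.e-04 -1.e+00] F [0.11 0.35 5.09] w 39.2
```

View pics/w6.png

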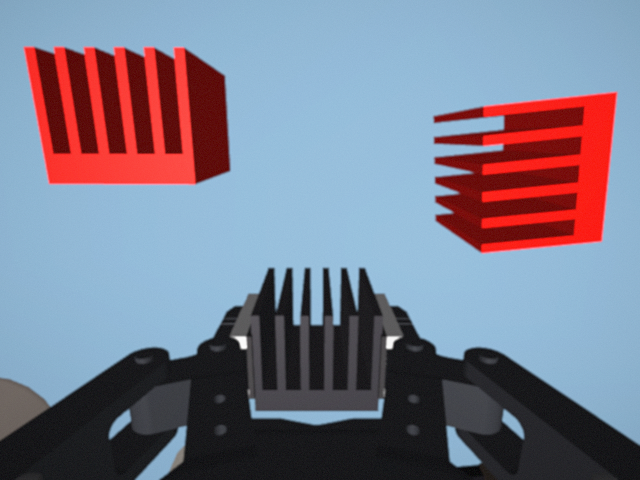

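View pics/s6c.png

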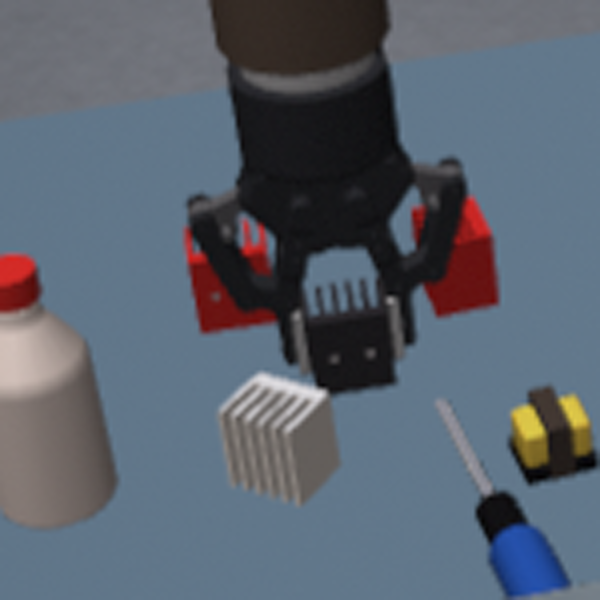

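Gripped at 39.2 mm. Now I'll lift and carry it towards the fixture.

>>> {"name": "drive_tool", "arguments": {"increments": [[-1,[0,0,-0.03],0],[-1,[0,0,-0.06],0],[-1,[0,0,-0.1],0],[-1,[0,0,-0.14],0],[-1,[0,0,-0.14],0],[-1,[0,0,-0.12],0],[-1,[-0.032,0.08,0],0],[-1,[-0.032,0.158,0],0],[-1,[-0.032,0.158,0],0],[-1,[-0.032,0.158,0],0],[-1,[-0.032,0.158,0],0],[-1,[-0.032,0.158,0],0],[-1,[-0.032,0.158,0],0],[-1,[-0.032,0.158,0],0],[-1,[-0.032,0.158,0],0],[-1,[-0.032,0.158,0],0],[-1,[0,0.08,0],-0.04],[-1,[0,0,0],-0.045],[-1,[0,0,0],0],[-1,[0,0,0],0]]}}

```text
clock: 9.15
position: [600.4, 163.0, 156.8]
ee_rot: [-0.07, 0.998, -0.0, -0.0]
contact_force: [0.4, 0.9, -0.2]
gripper_width: 39.5
```

Run:
```python
from h import *
s,c,a=snap('w7')
```

```text
9.15 [600.4 163.  156.8] toolx [-9.902e-01 -1.396e-01  7.000e-04] toolz [-7.e-04 -2.e-04 -1.e+00] F [ 0.44  0.91 -0.22] w 39.5
```

View pics/w7.png

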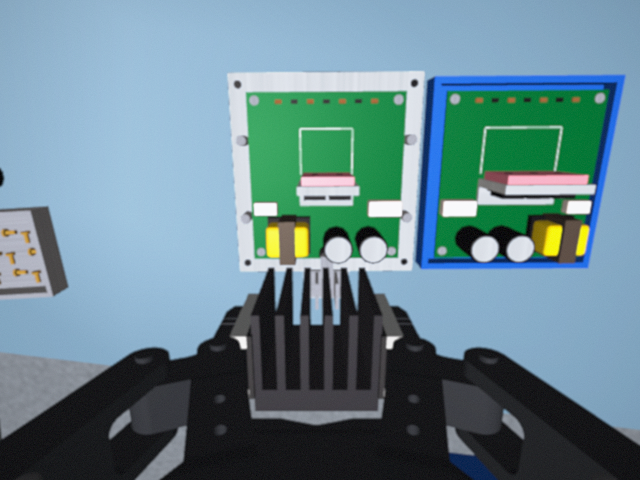

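Run:
```python
from h import *
a=load('w7');cv2.imwrite('pics/w7c.png',cv2.resize(a[80:270,230:425],None,fx=4,fy=3.1,interpolation=cv2.INTER_CUBIC))
import pickle
s,c=pickle.load(open('w7.pkl','rb'))
hsv=cv2.cvtColor(a,cv2.COLOR_BGR2HSV)
m=cv2.inRange(hsv,(50,100,40),(75,255,255));m[:,:235]=0;m[:,415:]=0
m=cv2.morphologyEx(m,cv2.MORPH_CLOSE,np.ones((15,15)))
# line fits of board edges
E=[]
def fit(p): 
    vx,vy,x,y=cv2.fitLine(np.array(p,np.float32),cv2.DIST_HUBER,0,.01,.01).ravel(); return np.array([x,y]),np.array([vx,vy])
L=fit([(np.nonzero(m[r])[0][0]-.5,r) for r in range(100,235,3)])
Rr=fit([(np.nonzero(m[r])[0][-1]+.5,r) for r in range(100,235,3)])
T=fit([(x,np.nonzero(m[:,x])[0][0]-.5) for x in range(262,390,3)])
B=fit([(x,np.nonzero(m[:,x])[0][-1]+.5) for x in range(250,400,3)])
def X(a,b):
    k=np.linalg.solve(np.array([a[1],-b[1]]).T,b[0]-a[0]);return a[0]+k[0]*a[1]
P=[X(T,L),X(T,Rr),X(B,Rr),X(B,L)]
W=np.array([onz(c,*p,22)[:2] for p in P])
print(np.array(P).round(1));print(W.round(1),'mean',W.mean(0).round(1))
for i in range(4): print(np.linalg.norm(W[i]-W[(i+1)%4]).round(1),end=' ')
for i,j in ((0,3),(1,2)): d=W[j]-W[i];print('yaw x',np.degrees(np.arctan2(d[1],d[0])).round(2))
for i,j in ((0,1),(3,2)): d=W[j]-W[i];print('yaw y',np.degrees(np.arctan2(-d[0],d[1])).round(2))
```

```text
[[245.9  91.5]
 [406.   91.5]
 [397.1 244. ]
 [252.2 212.1]]
[[506.2  97. ]
 [489.7 215.2]
 [606.5 231.5]
 [596.4 110.1]] mean [549.7 163.5]
119.4 118.0 121.8 91.2 yaw x 8.31
yaw x 7.96
yaw y 7.95
yaw y -4.77
```

View pics/w7c.png

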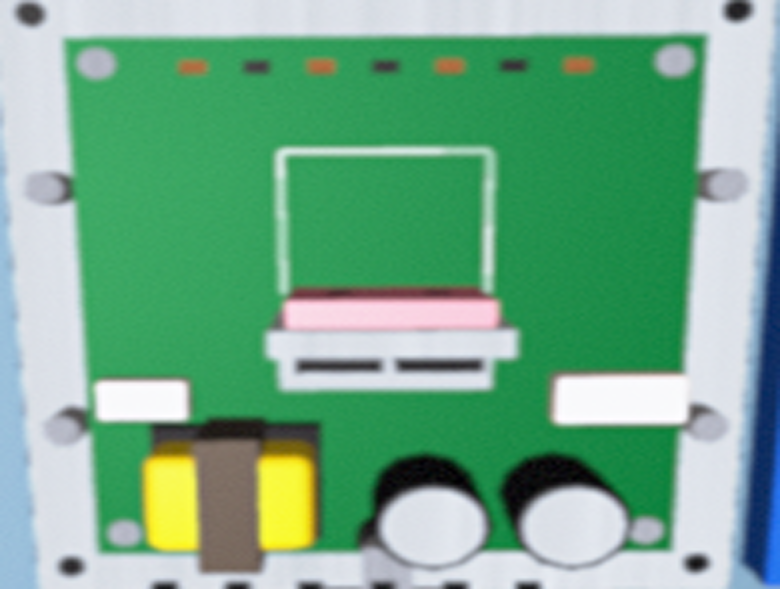

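Run:
```python
from h import *
import pickle
s,c=pickle.load(open('w7.pkl','rb'))
o=np.array([562.3,165.2]);th=np.radians(8.05);ax=np.array([np.cos(th),np.sin(th)]);ay=np.array([-ax[1],ax[0]])
for n,z,pts in [('wall',68,[(267,330),(518,330)]),('pad',63.5,[(284,299),(500,299)]),('seat',22,[(280,151),(491,151),(283,290),(488,290)]),('edges',22,[(66,38),(706,35),(98,552),(675,550)]),('near tr. body',0,[])]:
    for u,v in pts:
        p=onz(c,230+u/4-.4,80+v/3.1-.35,z)[:2]-o; print(n,p@ax.round(3),p@ay.round(3))
# held sink: top of sink z = TCP+19.7+45
z=s['position'][2]+20+45
a=load('w7');cv2.imwrite('pics/w7d.png',cv2.resize(a[250:430,220:420],None,fx=4,fy=3.3,interpolation=cv2.INTER_CUBIC))
```

```text
wall -0.3164927576638751 -20.924206243562274
wall -0.2300837542521127 21.461278094940052
pad -6.566552503718119 -18.143775909828765
pad -6.49258143147807 18.705134914848895
seat -38.76532263563246 -20.061796989767387
seat -38.69017999072223 20.248363933843518
seat -4.983299682668274 -19.92676883767154
seat -4.902596435342208 20.45656190941753
edges -64.83045152967478 -59.60217192916225
edges -65.29379554194678 59.69474890208244
edges 64.67752604703463 -59.5342720419023
edges 64.38669605609637 61.185303167922136
```

View pics/w7d.png

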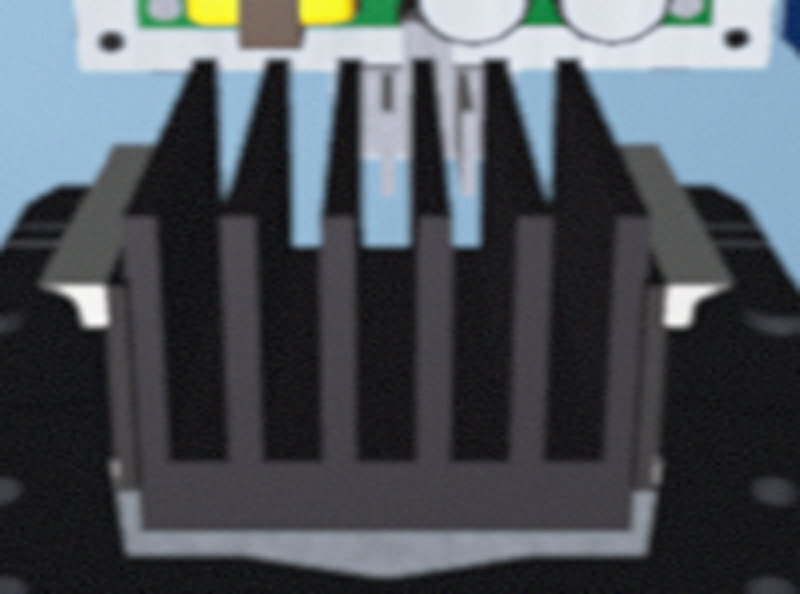

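Run:
```python
from h import *
import pickle
from scipy.spatial.transform import Rotation as Ro
s,c=pickle.load(open('w7.pkl','rb'))
R=Ro.from_quat(s['ee_rot']).as_matrix();p0=s['position']
for dz in (63,65,67):
  P=np.array([R.T@(onz(c,220+u/4-.4,250+v/3.3-.35,p0[2]+dz)-p0) for u,v in [(143,528),(632,528),(648,215),(125,215)]])
  print(dz,P[:,:2].round(1).tolist(),P.mean(0).round(1),np.linalg.norm(P[0]-P[1]).round(1),np.linalg.norm(P[0]-P[3]).round(1))
print(np.degrees(np.arctan2(-R[1,0],-R[0,0])))
```

```text
63 [[-18.3, -20.6], [-18.4, 20.1], [16.2, 19.9], [16.2, -20.4]] [ -1.1  -0.2 -63. ] 40.7 34.5
65 [[-16.7, -20.2], [-16.8, 19.7], [17.1, 19.5], [17.2, -20.1]] [  0.2  -0.3 -65. ] 39.9 33.9
67 [[-15.0, -19.8], [-15.1, 19.4], [18.1, 19.1], [18.2, -19.7]] [  1.5  -0.3 -67. ] 39.2 33.2
8.022097498535976
```

>>> {"name": "drive_tool", "arguments": {"increments": [[-1,[0.08,0.009,0],0],[-1,[0.08,0.009,0],0],[-1,[0.081,0.008,0],0],[-1,[0,0,0.1],0],[-1,[0,0,0.12],0],[-1,[0,0,0.12],0],[-1,[0,0,0.09],0],[-1,[0,0,0.05],0],[-1,[0,0,0],0],[-1,[0,0,0],0]]}}

```text
clock: 10.45
position: [528.9, 161.3, 14.1]
ee_rot: [-0.071, 0.997, 0.0, 0.001]
contact_force: [0.3, 0.1, -0.7]
gripper_width: 39.2
```

```bash
cat >> h.py <<'E'
def rel(s):
    o=np.array([562.3,165.2]);th=np.radians(8.05);ax=np.array([np.cos(th),np.sin(th)]);ay=np.array([-ax[1],ax[0]])
    d=s['position'][:2]-o;F=s['contact_force']
    print('TCP in board',(d@ax).round(2),(d@ay).round(2),'z',s['position'][2].round(2),'F board',(F[:2]@ax).round(2),(F[:2]@ay).round(2),F[2].round(2),'T',s['wrist_torque'].round(2))
E
python3 - <<'E'
from h import *
s,c,a=snap('w8');rel(s)
im=get_image('scene');save('s8',im);b=load('s8')
cv2.imwrite('pics/s8c.png',cv2.resize(b[150:290,360:540],None,fx=4,fy=4,interpolation=cv2.INTER_CUBIC))
E
```

```text
10.45 [528.9 161.3  14.1] toolx [-0.99   -0.1413 -0.0022] toolz [ 0.0021  0.001  -1.    ] F [ 0.27  0.06 -0.67] w 39.2
TCP in board -33.57 0.84 z 14.14 F board 0.27 0.03 -0.67 T [-0.01 -0.02 -0.03]
```

View pics/w8.png

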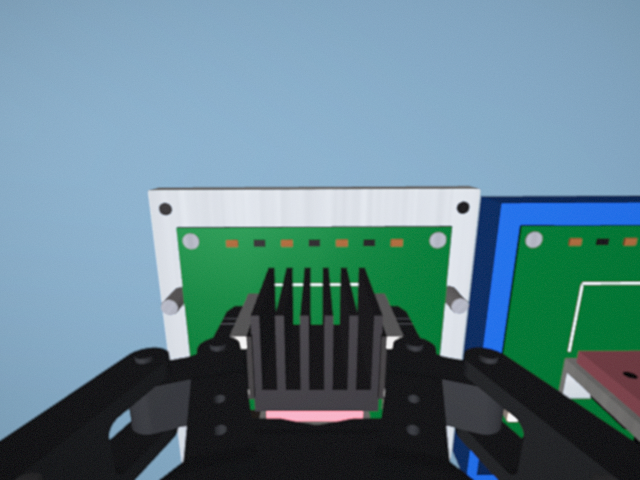

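View pics/s8c.png

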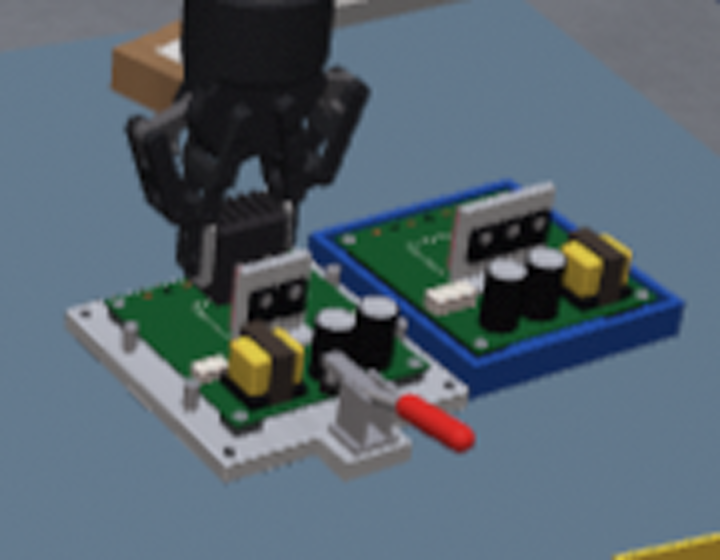

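>>> {"name": "drive_tool", "arguments": {"increments": [[-1,[0,-0.002,0.017],0],[-1,[0,0,0.017],0],[-1,[0,0,0],0],[-1,[0,0,0],0],[-1,[0,0,0],0]]}}

```text
clock: 11.18
position: [527.9, 160.3, 2.7]
ee_rot: [-0.071, 0.997, -0.0, -0.0]
contact_force: [0.6, 0.5, -0.7]
gripper_width: 39.3
```

```bash
python3 -c "
from h import *
rel(read_state())"
```

```text
TCP in board -34.71 -0.07 z 2.66 F board 0.7 0.36 -0.69 T [ 0.04 -0.01  0.03]
```

>>> {"name": "drive_tool", "arguments": {"increments": [[-1,[0,0,0.003],0],[-1,[0,0,0],0],[-1,[0,0,0],0]]}}

```text
clock: 11.55
position: [528.1, 160.3, 2.5]
ee_rot: [-0.071, 0.997, -0.0, 0.0]
contact_force: [-1.8, -0.2, 4.8]
gripper_width: 39.6
```

>>> {"name": "drive_tool", "arguments": {"increments": [[-1,[0,0,0.003],0],[-1,[0,0,0],0],[-1,[0,0,0],0]]}}

```text
clock: 11.92
position: [528.1, 160.4, 2.5]
ee_rot: [-0.071, 0.997, -0.0, 0.0]
contact_force: [-3.8, -0.7, 10.7]
gripper_width: 39.3
```

>>> {"name": "drive_tool", "arguments": {"increments": [[-1,[0,0,-0.0045],0],[-1,[0,0,0],0],[-1,[0,0,0],0]]}}

```text
clock: 12.3
position: [528.2, 160.5, 2.5]
ee_rot: [-0.071, 0.997, 0.0, 0.0]
contact_force: [-1.2, 0.5, 3.5]
gripper_width: 39.2
```

>>> {"name": "drive_tool", "arguments": {"increments": [[-1,[-0.01,0,0],0],[-1,[-0.01,0,0],0],[-1,[-0.01,0,0],0],[-1,[0,0,0],0],[-1,[0,0,0],0]]}}

```text
clock: 12.92
position: [537.3, 161.6, 2.5]
ee_rot: [-0.071, 0.997, 0.0, 0.0]
contact_force: [0.0, -1.1, 3.0]
gripper_width: 39.4
```

```bash
python3 -c "
from h import *
s,c,a=snap('w9');rel(s)"
```

```text
12.925 [537.3 161.6   2.5] toolx [-9.899e-01 -1.415e-01 -7.000e-04] toolz [ 7.e-04  1.e-04 -1.e+00] F [ 0.02 -1.11  3.01] w 39.4
TCP in board -25.22 -0.08 z 2.51 F board -0.13 -1.1 3.01 T [-0.32  0.05 -0.07]
```

View pics/w9.png

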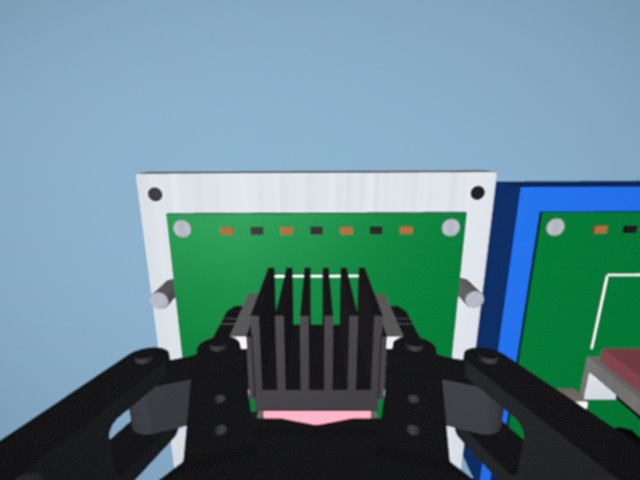

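>>> {"name": "drive_tool", "arguments": {"increments": [[-1,[-0.007,0,0],0],[-1,[0,0,0],0],[-1,[0,0,0],0]]}}

```text
clock: 13.35
position: [538.8, 161.8, 2.5]
ee_rot: [-0.071, 0.997, -0.0, -0.0]
contact_force: [-2.2, -0.4, 6.1]
gripper_width: 39.3
```

>>> {"name": "drive_tool", "arguments": {"increments": [[-1,[-0.004,0,0],0],[-1,[0,0,0],0],[-1,[0,0,0],0]]}}

```text
clock: 13.72
position: [539.6, 161.9, 2.5]
ee_rot: [-0.071, 0.997, -0.0, -0.001]
contact_force: [-3.1, -0.5, 6.1]
gripper_width: 39.0
```

>>> {"name": "drive_tool", "arguments": {"increments": [[-1,[-0.004,0,0],0],[-1,[0,0,0],0],[-1,[0,0,0],0]]}}

```text
clock: 14.1
position: [540.0, 161.9, 2.5]
ee_rot: [-0.071, 0.997, -0.0, -0.001]
contact_force: [-5.2, 0.4, 7.6]
gripper_width: 39.4
```

```bash
python3 -c "
from h import *
rel(read_state())"
```

```text
TCP in board -22.54 -0.17 z 2.54 F board -5.11 1.09 7.64 T [0.08 1.27 0.09]
```

>>> {"name": "drive_tool", "arguments": {"increments": [[-1,[-0.004,0,-0.0025],0],[-1,[0,0,0],0],[-1,[0,0,0],0]]}}

```text
clock: 14.48
position: [540.3, 161.9, 2.6]
ee_rot: [-0.071, 0.997, -0.001, -0.002]
contact_force: [-5.9, 0.8, 6.7]
gripper_width: 39.3
```

>>> {"name": "drive_tool", "arguments": {"increments": [[-1,[-0.004,0,0],0],[-1,[0,0,0],0],[-1,[0,0,0],0]]}}

```text
clock: 14.85
position: [540.8, 161.9, 2.6]
ee_rot: [-0.071, 0.997, -0.001, -0.003]
contact_force: [-8.1, 1.7, 7.4]
gripper_width: 39.3
```

```bash
python3 -c "
from h import *
rel(read_state())"
```

```text
TCP in board -21.78 -0.21 z 2.61 F board -7.75 2.79 7.4 T [0.38 1.99 0.13]
```

>>> {"name": "drive_tool", "arguments": {"increments": [[-1,[-0.004,0.001,-0.003],0],[-1,[0,0,0],0],[-1,[0,0,0],0]]}}

```text
clock: 15.22
position: [540.9, 161.9, 2.7]
ee_rot: [-0.07, 0.998, -0.001, -0.004]
contact_force: [-7.0, 1.6, 5.0]
gripper_width: 39.5
```

>>> {"name": "drive_tool", "arguments": {"increments": [[-1,[-0.004,0,0],0],[-1,[0,0,0],0],[-1,[0,0,0],0]]}}

```text
clock: 15.6
position: [541.4, 162.0, 2.7]
ee_rot: [-0.071, 0.997, -0.001, -0.005]
contact_force: [-10.5, 0.6, 5.8]
gripper_width: 39.0
```

```bash
python3 -c "
from h import *
rel(read_state())"
```

```text
TCP in board -21.17 -0.27 z 2.66 F board -10.28 2.06 5.77 T [0.5  2.55 0.15]
```

>>> {"name": "drive_tool", "arguments": {"increments": [[-1,[-0.002,0,0],0],[-1,[0,0,0],0],[-1,[0,0,0],0],[-1,[0,0,0],0],[-1,[0,0,0],0],[-1,[0,0,0],0],[-1,[0,0,0],0],[-1,[0,0,0],0]]}}

```text
clock: 16.6
position: [541.5, 162.0, 2.7]
ee_rot: [-0.07, 0.998, -0.001, -0.005]
contact_force: [-11.1, 2.9, 7.5]
gripper_width: 39.5
```

Run:
```python
from h import *
s,c,a=snap('w10');rel(s)
im=get_image('scene');save('s10',im);b=load('s10')
cv2.imwrite('pics/s10c.png',cv2.resize(b[150:290,360:540],None,fx=4,fy=4,interpolation=cv2.INTER_CUBIC))
```

```text
16.6 [541.5 162.    2.7] toolx [-0.99   -0.1405  0.0104] toolz [-0.0101 -0.0035 -0.9999] F [-11.11   2.91   7.45] w 39.5
TCP in board -21.08 -0.28 z 2.67 F board -10.6 4.43 7.45 T [0.62 2.96 0.17]
```

View pics/w10.png

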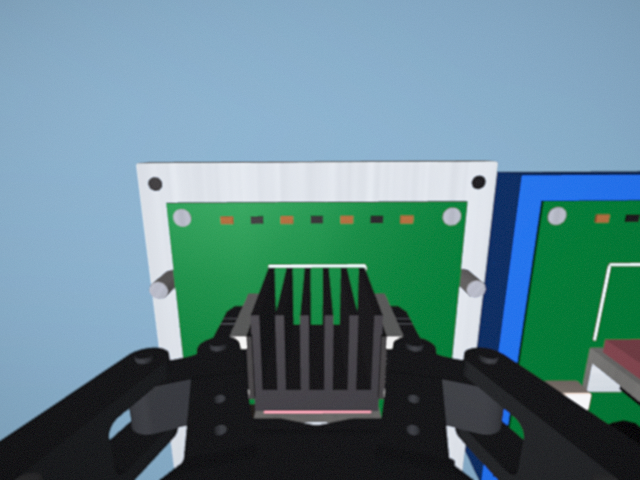

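View pics/s10c.png

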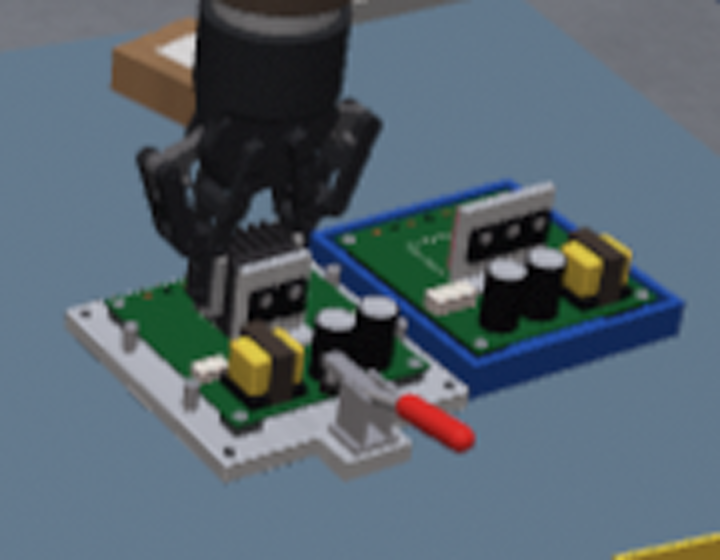

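>>> {"name": "drive_tool", "arguments": {"increments": [[-1,[0,0,0],0],[-1,[0,0,0],0],[-1,[0,0,0],0],[-1,[0,0,0],0],[-1,[0,0,0],0],[-1,[0,0,0],0],[-1,[0,0,0],0],[-1,[0,0,0],0],[-1,[0,0,0],0],[-1,[0,0,0],0],[-1,[0,0,0],0],[-1,[0,0,0],0]]}}

```text
clock: 18.2
position: [541.4, 162.0, 2.7]
ee_rot: [-0.07, 0.997, -0.001, -0.005]
contact_force: [-11.5, 1.4, 6.1]
gripper_width: 39.7
```

```bash
python3 -c "
from h import *
rel(read_state())"
```

```text
TCP in board -21.1 -0.28 z 2.66 F board -11.19 2.99 6.13 T [0.62 2.91 0.15]
```

>>> {"name": "drive_tool", "arguments": {"increments": [[-1,[0,0,0],0],[-1,[0,0,0],0],[-1,[0,0,0],0],[-1,[0,0,0],0],[-1,[0,0,0],0],[-1,[0,0,0],0],[-1,[0,0,0],0],[-1,[0,0,0],0],[-1,[0,0,0],0],[-1,[0,0,0],0],[-1,[0,0,0],0],[-1,[0,0,0],0]]}}

```text
clock: 19.7
position: [541.5, 162.0, 2.7]
ee_rot: [-0.07, 0.997, -0.001, -0.005]
contact_force: [-11.2, 1.4, 7.2]
gripper_width: 39.6
```

```bash
python3 -c "
from h import *
s,c,a=snap('w11');rel(s)"
```

```text
19.7 [541.5 162.    2.7] toolx [-0.99   -0.1406  0.0104] toolz [-0.0101 -0.0035 -0.9999] F [-11.23   1.45   7.17] w 39.6
TCP in board -21.09 -0.28 z 2.67 F board -10.92 3.01 7.17 T [0.61 2.94 0.22]
```

```bash
python3 -c "
from h import *
print(job_done())"
```

```text
the job is handed in; nothing more can be done
None
```

The short heat sink is pressed against the pad of the short board in the fixture, and I handed the job in at 19.7 s with the arm still holding it there. The hand-in gave no verdict, so success is judged only from my own checks.

**What I did:** The board in the fixture is the short one (narrow wall, two transistors). I took the black six-fin heat sink and left the red and white look-alikes alone. I stood it on the board, pushed it along the board's x axis onto the pink pad, and let it settle for about 4 s.

**Last checks:**
- **Force:** the push along the board's x axis held at 10.6 to 11.2 N. About 1.5 N of that is probably friction on the seat, so the pad itself takes roughly 9 to 9.5 N. The arm also pushes down on the board with about 7 N and carries about 3 N sideways, both steady.
- **Position:** the sink's centre is about 0.5 mm off the pad's centre line. The pad is compressed by about 2 mm.
- **Squareness:** the tool leans about 0.01 rad and is turned within about 0.001 rad of the board, with the sink gripped square.
- **Grip:** the fingers hold it at 39.6 mm opening.

**What disagreed:** The fingertips sit about 28 mm above the reported tool point, not 11 mm below it as stated. My first grasp therefore shut on nothing, just above the sink, with about 3 N of contact. I measured the fingertip height from two camera views, found the sink had not moved, and the second grasp held. I did not photograph the rest of the bench again at the end. Nothing looked disturbed in the views I took along the way.

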